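# Open the ratchet stop of a tin rail, push a third tin into the row and close the stop up

## Robot

A 6-joint arm with a two-finger parallel gripper is mounted at the origin on a cart in front of the work surface, level with it; the furniture and walls round the work are solid. World frame = base frame: x ahead of the robot, y to its left, z up, the work surface at z = 0. Lengths are in mm, angles in rad, forces in N, time in s.
With the tool pointing down it reaches from about 350 to 975 mm from the base axis. Payload 7.1 kg.
Tool frame: the origin (TCP) lies on the front face of the gripper's body, between the roots of the fingers; the fingertips stand 80 mm ahead of it and the grasp point (between the pads) lies 61 mm ahead of it (env.tips_ahead is the distance from the TCP to the fingertips, in mm); z points along the fingers, y is the line along which they close (so a half turn about z gives the same grasp; the last joint's range is limited). The gripper opens to 88 mm and grips with 3 to 60 N. Pads are 20 mm wide; open, the fingers measure 115 mm over their backs; the gripper's body (75 mm by 178 mm) begins 61 mm behind the grasp point.
Start: joints at [-1.246, 0.423, 1.63, -0, 1.089, -0.019], TCP at [210.684, -588.403, 302.675] pointing down, gripper open.
Joint ranges: [-3, 3], [-0.9, 2.11], [0.09, 2.58], [-1.31, 4.45], [0.11, 2.69], [-2.54, 2.54]. Speed limits (rad/s): [2.39, 2.39, 3.01, 3.14, 3.14, 3.14].

## Interface

Orientations are given as a unit quaternion [x, y, z, w].
In Python, from station import env, set_gripper, viewer, workorder gives the robot as it stands. Calls block until the motion is done:
- env.reach(position, orientation): joint-space move of the TCP to a pose.
- env.move_l(position, rot=None, rate=150, f_stop=None): straight line of the TCP; rot=None keeps the orientation; rate is the mean speed in mm/s. With f_stop (N) it stops when the force on the tool has changed by that much, and returns True; else False.
- env.move_joints(angles): joint-space move.
- set_gripper(opening): finger opening in mm; the grip force is fixed at half the most; returns when the fingers have stopped.
- env.hold(seconds).
- env.ik(position, orientation): joint angles nearest the present ones, or None.
- env.read_state(): the state.
- viewer.camera(name): name is "scene" or "top"; returns the picture (384x512x3 uint8, blue, green, red); there is no depth.
- viewer.camera_params(name): a dict with "fx", "fy", "cx", "cy" (pixels), "pose" (4x4, takes a point from camera to world coordinates). Camera axes: x right, y up, looking along -z (the intrinsics and any distortion apply to the point x, -y, -z); pixel columns grow to the right and rows downward; lengths in mm; the calibration is good to about 2 mm. A picture is of the moment at which its call begins. camera_params takes no time and is no camera call.
A pose or a line that the arm cannot do raises env.IKError and nothing moves.
- workorder.sign_off(): hands the job in; it is judged then, once.
The state is a dict: "time_s": time; "qpos": joint angles; "dq": joint speeds; "tau": joint torques, N m; "tool_pos": TCP position; "orientation": TCP orientation; "force": force on the tool from outside, world axes, zero at the start; "wrist_torque": the same for the moment, N m; "width": finger opening in mm; "grip_force": force on a finger pad.
Only numpy, scipy, OpenCV 4.12 (cv2) and the standard library are available. Lean on these libraries where they do the work, as an engineer would, in place of code of your own. Each camera call takes 0.05 s, during which the arm holds its last target. There are 200 camera calls.

## Task

Make room for the third tin in the tin rail: with the fingertips press the release button of the sliding stop down and, keeping it down, push the stop all the way back to the end of its bar. Then push the loose tin along the worktop into the gap until it touches the bar, and push the stop forward again against the row, so that the three tins stand snug between the jaws. Only push: no tin may be lifted or tipped over, and the other things on the worktop stay where they are.

Things in the scene. Friction and masses are not known exactly. Their poses are not given: they have to be found in the camera images.
- tin_rail: tin rail, fixed on the worktop: toothed aluminium bar (30 deep, 22 high, 360 long), fixed jaw at its +y end, sliding stop. Tins stand on the worktop before the bar; the front is open. Origin: on the worktop, on the line of the tins' centres. x points to the back, y along the bar to the fixed jaw, z up. Bar front face at x = +37.7, so a tin touching it has its centre at x = 0; bar y -205 to +157
- stop (a joint): place of the sliding stop, m: jaw face at rail y = -value. 0.115 = all the way back, end of the bar (hard limit). Starts at 0.010 to 0.024, 3 to 18 mm clear of the second tin; three tins snug: about 0.082 to 0.086. With the button up the ratchet (8 mm steps) blocks larger values (opening) but lets it be pushed to smaller ones (closing) at 4 to 8 N. Stays where it is left
- jaw_face (a point): centre of the sliding jaw's rubber face, on the row line (rail x = 0), 29 mm above the worktop. The jaw plate is 4 to 58 mm high and reaches from the bar to 15 mm in front of the row line; 5 mm thick
- release (a joint): travel of the release button, m: 0 = up, 0.009 = fully down, spring from about 2 N to 6 N. Pressed 0.006 or more, the stop slides freely both ways (about 3.5 N of friction); let go, it springs up and the ratchet holds again. It bobs by up to 5 mm as the stop clicks over the teeth
- button_top (a point): centre of the top of the release button, 54 mm high when up: black ribbed pad, 30 (rail x) by 36 mm (rail y), over the bar at rail x = 52.7, on the stop's grey housing (top 43 high), 27 mm behind the jaw face. Behind it (rail -y) stands a grey thumb wall, 39 wide, 14 thick, 74 high, its front face 22 mm from this point: a fingertip holding the button down pushes the stop back against that wall
- wall_back (a point): middle of the rear face (rail -y side) of the same thumb wall, 63 mm behind the jaw face, 60 mm above the worktop; pushing here towards the fixed jaw closes the stop. Below it the housing sticks out 8 mm farther back, up to 43 mm high
- fixed_face (a point): centre of the fixed jaw's face, rail (0, +145 mm), 29 mm above the worktop
- tin_a: food tin (75 mm across, 58 high, upright, 0.26 kg), first in the rail, beside the fixed jaw. Origin: centre of its underside
- tin_b: the same kind of tin, second in the rail, next to tin_a
- tin_c: the third tin, of the same kind (75.4 mm across, 58 high, 0.2 to 0.4 kg), standing loose on the worktop 7 to 8 cm in front of the row line, more or less before the gap that will open. Origin: centre of its underside
- salt_shaker: salt shaker, 44 across, 90 high, in front of the rail's left half; stays where it is. Origin: centre of its underside
- garlic: head of garlic, 56 mm, in front of the rail left of the salt shaker; stays where it is
- jam_jar: jar of jam with a red lid, 67 across, 86 high, right of the rail; stays where it is
- egg_timer: egg timer, 63 across, 47 high, right of the rail; stays where it is
- espresso_cup: espresso cup, 60 across, 50 high, left of the rail towards the back; stays where it is
- teaspoon: teaspoon, 130 long, lying left of the rail; stays where it is

How it is judged:
By the outcome, as a careful person would: the job done as asked, in the order asked, and still so for the second after the job is handed in, with the robot touching nothing.
It also fails if it takes over 64 s, if anything falls off the work surface, if the arm or the gripper's body presses on something with over 40 N, if the wrist force passes 120 N, or if a joint passes its speed limit or range.

## Working session

There is one attempt and no reset: what is moved stays moved. The work goes in short steps, each a Python script; the robot and the scene stay as the last script left them, time stands still between calls to the robot, and variables do not carry over. Pictures are saved under pics/ and viewed, at most 10 in all, crops included, and the job is handed in when it is done.

```bash
ls; mkdir -p pics; python3 - <<'E'
from station import env, viewer
import cv2
for n in("scene","top"):
    cv2.imwrite(f"pics/{n}0.png",viewer.camera(n)); p=viewer.camera_params(n); print(n,p)
s=env.read_state(); print(s["time_s"],s["orientation"],s["width"])
E
```

```text
pics
scene {'fx': 403.7062181465198, 'fy': 403.7062181465198, 'cx': 244.8152528592739, 'cy': 186.43464485831655, 'pose': array([[ 5.26840281e-01,  4.50736765e-01, -7.20607860e-01,
        -3.85365965e+02],
       [-8.49626760e-01,  2.55381821e-01, -4.61426586e-01,
        -7.96540865e+02],
       [-2.39517792e-02,  8.55345833e-01,  5.17503447e-01,
         7.16219874e+02],
       [ 0.00000000e+00,  0.00000000e+00,  0.00000000e+00,
         1.00000000e+00]])}
top {'fx': 379.6489681151232, 'fy': 379.6489681151232, 'cx': 258.4596272481896, 'cy': 190.74530032177847, 'pose': array([[-1.24584176e-02,  9.98958670e-01, -4.38903475e-02,
         4.76094940e+02],
       [-9.99592419e-01, -1.35698563e-02, -2.51168176e-02,
        -2.28550406e+02],
       [-2.56862484e-02,  4.35595428e-02,  9.98720573e-01,
         9.66556290e+02],
       [ 0.00000000e+00,  0.00000000e+00,  0.00000000e+00,
         1.00000000e+00]])}
0.1 [ 9.85258136e-01  1.71072847e-01 -1.16241173e-04 -6.87289675e-04] 88.24191161080373
```

View pics/scene0.png

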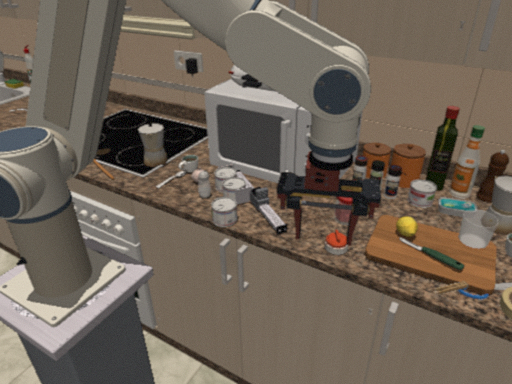

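View pics/top0.png

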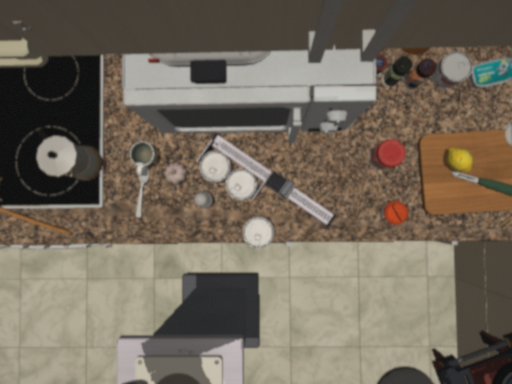

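The rail runs from (215,140) to (332,220) in the top view. The row tins are near (214,166) and (240,185), the loose tin is at (258,232), and the stop is at (278,184). Next I'll enlarge crops of both views.

```bash
python3 - <<'E'
import cv2
a=cv2.imread("pics/top0.png")[125:255,185:345]; cv2.imwrite("pics/t1.png",cv2.resize(a,None,fx=4.6,fy=4.6,interpolation=cv2.INTER_CUBIC))
a=cv2.imread("pics/scene0.png")[150:250,180:310]; cv2.imwrite("pics/s1.png",cv2.resize(a,None,fx=6,fy=6,interpolation=cv2.INTER_CUBIC))
E
```

```text
(no output)
```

View pics/t1.png

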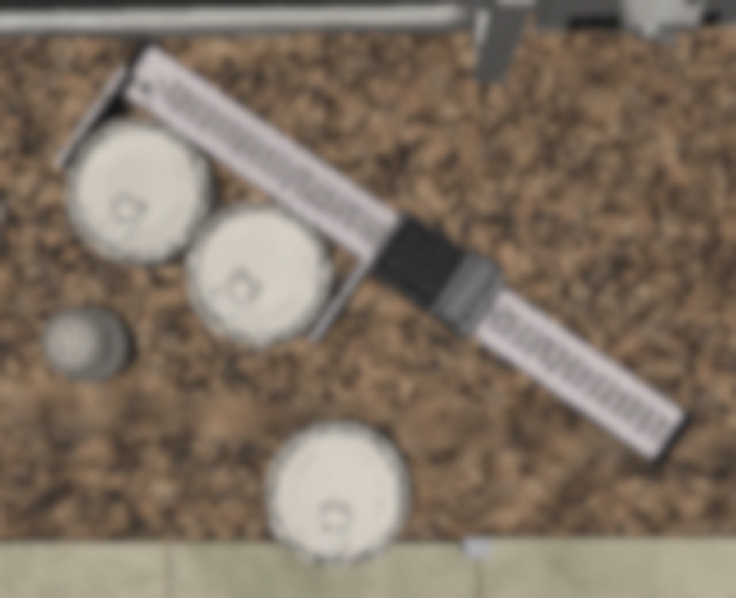

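View pics/s1.png

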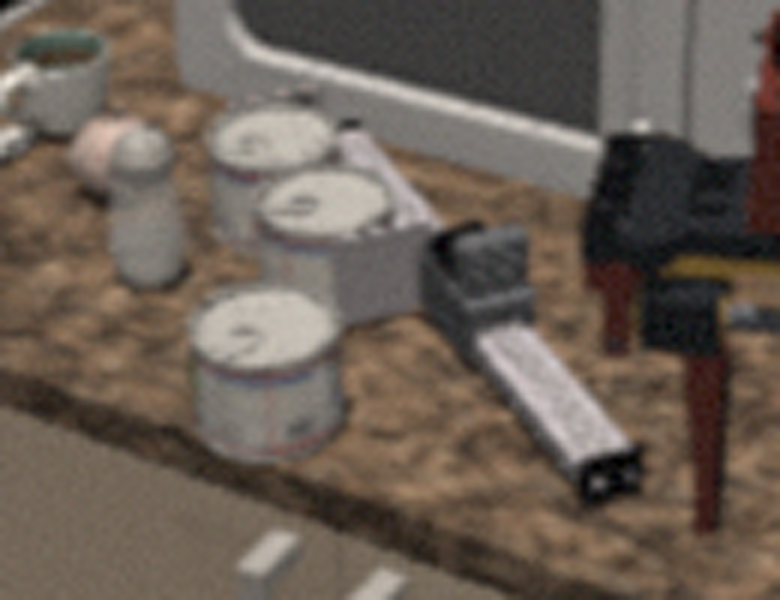

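The top crop shows tin lids at about (140,190), (258,275) and (338,490). The bar's end corners are (685,412) and (655,460), and the button centre is about (418,261). The jaw line runs (370,262)–(318,337). The scene crop shows lids at (272,138), (324,202) and (265,328), and the thumb wall top edge near (455–527,232).

```bash
cat > h.py <<'E'
import numpy as np
from station import env, set_gripper, viewer, workorder
def ray(n,u,v):
    p=viewer.camera_params(n); P=p["pose"]
    d=P[:3,:3]@np.array([(u-p["cx"])/p["fx"],-(v-p["cy"])/p["fy"],-1]); return P[:3,3],d
def onz(n,u,v,z):
    o,d=ray(n,u,v); return o+d*(z-o[2])/d[2]
def tri(t,s):
    (o,d),(p,e)=ray("top",*t),ray("scene",*s)
    k=np.linalg.lstsq(np.c_[d,-e],p-o,rcond=None)[0]; a,b=o+d*k[0],p+e*k[1]
    return (a+b)/2,np.linalg.norm(a-b)
E
python3 - <<'E'
from h import *
np.set_printoptions(precision=1,suppress=True)
T=lambda u,v:((u+.5)/4.6-.5+185,(v+.5)/4.6-.5+125); S=lambda u,v:((u+.5)/6-.5+180,(v+.5)/6-.5+150)
for n,t,s in(("A",(140,190),(272,138)),("B",(258,275),(324,202)),("C",(338,490),(265,328)),("barend",(670,436),(606,458)),("button",(418,261),(448,254))):
    print(n,*tri(T(*t),S(*s)))
A,B,C=[onz("top",*T(*t),58) for t in((140,190),(258,275),(338,490))]
print(A,B,C,"AB",np.linalg.norm(A-B))
E1=[onz("top",*T(*t),22) for t in((685,412),(655,460),(150,47),(403,215))]
y=E1[2]-E1[0]; ang=np.arctan2(y[1],y[0]); print("rear edge ang",ang,"AB ang",np.arctan2(*(A-B)[1::-1]),"end width",np.linalg.norm(E1[0]-E1[1]))
yv=np.array([np.cos(ang),np.sin(ang),0]); xv=np.array([yv[1],-yv[0],0])
end=(E1[0]+E1[1])/2; end[2]=0
O=end-52.7*xv+205*yv
O2=E1[2]-67.7*xv-157*yv
R=lambda p:np.array([(p-O)@xv,(p-O)@yv])
print("O",O,O2)
for n,p in(("A",A),("B",B),("C",C),("but",onz("top",*T(418,261),54)),("jaw1",onz("top",*T(370,262),58)),("jaw2",onz("top",*T(318,337),58)),("walltopcorners",onz("top",*T(500,270),74)),("mw",onz("top",*T(400,30),0)),("handle",onz("top",*T(487,85),60)),("salt",onz("top",*T(75,345),90))):print(n,p,R(p))
E
```

```text
A [ 577.8 -101.7   55.6] 0.5458906510116694
B [ 532.9 -164.3   55.5] 3.0464129848021297
C [ 419.8 -204.2   53.3] 1.6136604560232275
barend [ 444.6 -381.5   23.6] 0.9240222884717113
button [ 537.1 -244.3   45.4] 6.504066289437506
[ 577.3 -101.8   58. ] [ 531.9 -163.2   58. ] [ 419.6 -203.6   58. ] AB 76.44772540383761
rear edge ang 0.9558005561255015 AB ang 0.9336937253693929 end width 30.440255680213347
O [ 519.6 -183.5    0. ] [ 513.9 -192.    22. ]
A [ 577.3 -101.8   58. ] [  0.  100.1]
B [ 531.9 -163.2   58. ] [-1.7 23.7]
C [ 419.6 -203.6   58. ] [-70.1 -74.1]
but [ 538.3 -246.8   54. ] [ 51.8 -40.9]
jaw1 [ 537.8 -221.8   58. ] [ 37.  -20.7]
jaw2 [ 499.1 -194.2   58. ] [-10.6 -20.5]
walltopcorners [ 531.7 -288.2   74. ] [ 70.3 -78.5]
mw [ 671.1 -239.8    0. ] [156.2  41.5]
handle [ 629.3 -284.    60. ] [147.6 -18.7]
salt [495.9 -72.8  90. ] [-83.3  76.8]
```

```bash
cat >> h.py <<'E'
np.set_printoptions(precision=1,suppress=True)
ang=0.95; yv=np.array([np.cos(ang),np.sin(ang),0]); xv=np.array([yv[1],-yv[0],0])
O=np.array([515.,-190.5,0])
def W(x,y,z): return O+x*xv+y*yv+np.array([0,0,z])   # rail -> world
def Rl(p): d=np.array(p)-O; return np.array([d@xv,d@yv,p[2]])
def Q(phi): return [np.cos(phi/2),np.sin(phi/2),0,0]  # tool down, tool x at angle phi
def st(m=""):
    s=env.read_state(); print(m,"t",round(s["time_s"],2),"tip world",np.array(s["tool_pos"])-[0,0,80],"rail",Rl(s["tool_pos"]),"F",np.array(s["force"]),"w",round(s["width"],1)); return np.array(s["tool_pos"])
E
python3 - <<'E'
from h import *
print(env.tips_ahead)
set_gripper(0)
b=np.array([538.3,-246.8,0])+3*yv
env.reach(list(b+[0,0,165]),Q(0)); st("above")
print(env.move_l(list(b+[0,0,122]),rate=40,f_stop=1.5)); p=st("contact")
if abs(p[2]-80-54)<4:
    p[2]=80+45.5; print(env.move_l(list(p),rate=30)); st("pressed")
E
```

```text
80.0
above t 3.24 tip world [ 540.  -245.2   85.3] rail [ 52.1 -29.9 165.3] F [-0.3 -0.6  0.2] w 0.4
True
contact t 4.02 tip world [ 539.7 -244.2   52.1] rail [ 51.4 -29.3 132.1] F [-0.5 -0.2  2.8] w 0.4
False
pressed t 4.41 tip world [ 539.8 -244.2   45.5] rail [ 51.4 -29.3 125.5] F [-1.4  0.1  6.3] w 0.6
```

```bash
python3 - <<'E'
from h import *
import cv2
p=st(); f0=np.array(env.read_state()["force"])
print(env.move_l(list(p-128*yv),rate=50,f_stop=18)); q=st("back"); print("lateral/along",(q-p)@xv,(q-p)@yv)
if 1:
    r=q+1.0*yv+[0,0,0]; env.move_l(list(r),rate=30); st("relax")
    r[2]+=60; env.move_l(list(r),rate=150)
    env.reach(list(W(-40,-230,190)),Q(ang-np.pi/2)); st("clear")
for n in("top","scene"): cv2.imwrite(f"pics/{n}2.png",viewer.camera(n))
a=cv2.imread("pics/top2.png")[125:255,185:345]; cv2.imwrite("pics/t2.png",cv2.resize(a,None,fx=4.6,fy=4.6,interpolation=cv2.INTER_CUBIC))
E
```

```text
t 4.41 tip world [ 539.8 -244.2   45.5] rail [ 51.4 -29.3 125.5] F [-1.4  0.1  6.3] w 0.6
True
back t 6.52 tip world [ 471.7 -340.2   45.8] rail [  51.8 -146.9  125.8] F [1.9 3.3 4.3] w 0.5
lateral/along 0.46903488794133075 -117.64656229919397
relax t 6.77 tip world [ 472.3 -339.4   45.9] rail [  51.9 -146.   125.9] F [-0.4 -0.1  5. ] w 0.3
clear t 7.88 tip world [ 348.3 -354.3  109.3] rail [ -40.3 -230.2  189.3] F [ 0.  -0.1  0.1] w 0.4
```

View pics/t2.png

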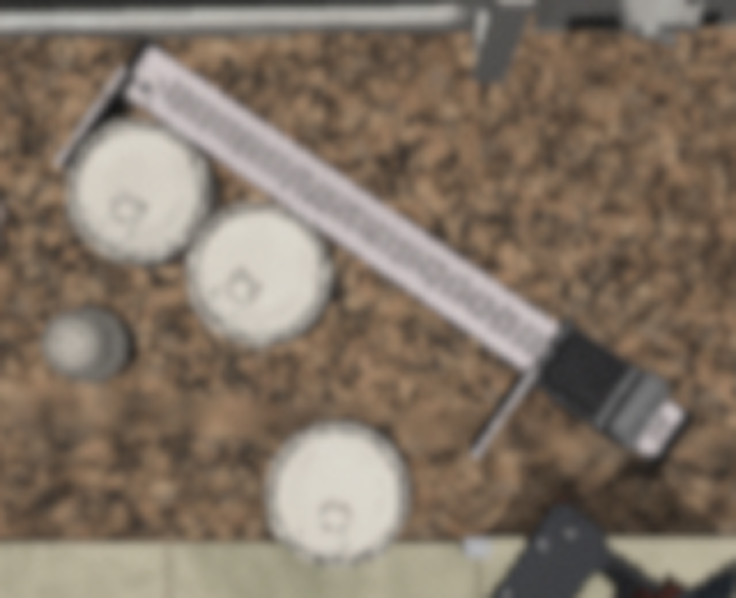

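The stop is at its limit: the finger's end position implies the jaw face is at rail y ≈ -115. The gap is open and nothing else has moved; tin C is still at (338,490). Next I'll push tin C in.

```bash
python3 - <<'E'
from h import *
import cv2
q=Q(ang-np.pi/2)
set_gripper(40)
C=Rl([419.6,-203.6,0]); print("C rail",C)
env.reach(list(W(-128,C[1],150)),q); 
env.move_l(list(W(-128,C[1],103)),rate=100); st("down")
print(env.move_l(list(W(-90,C[1]+2,103)),rate=60,f_stop=8)); st("mid")
print(env.move_l(list(W(-32,-62,103)),rate=40,f_stop=8)); p=st("end")
p=p-25*xv; env.move_l(list(p),rate=100); 
p[2]+=60; env.move_l(list(p)-15*xv,rate=200)
set_gripper(0)
env.reach(list(W(20,-250,190)),q); st("clear")
for n in("top","scene"): cv2.imwrite(f"pics/{n}3.png",viewer.camera(n))
a=cv2.imread("pics/top3.png")[125:255,185:345]; cv2.imwrite("pics/t3.png",cv2.resize(a,None,fx=4.6,fy=4.6,interpolation=cv2.INTER_CUBIC))
E
```

```text
C rail [-70.  -66.1   0. ]
down t 10.16 tip world [ 372.5 -170.5   23.1] rail [-127.5  -66.6  103.1] F [-0.2  0.7 -0.1] w 40.1
False
mid t 10.94 tip world [ 404.7 -190.4   23. ] rail [-89.7 -64.1 103. ] F [ 0.1  1.3 -0.2] w 39.9
True
end t 12.07 tip world [ 445.3 -217.4   22.6] rail [-41.1 -62.4 102.6] F [0.5 0.2 0.7] w 40.3
clear t 14.53 tip world [ 385.5 -404.3  109.5] rail [  19.1 -249.2  189.5] F [-0.4  0.3 -0.9] w 0.1
```

View pics/t3.png

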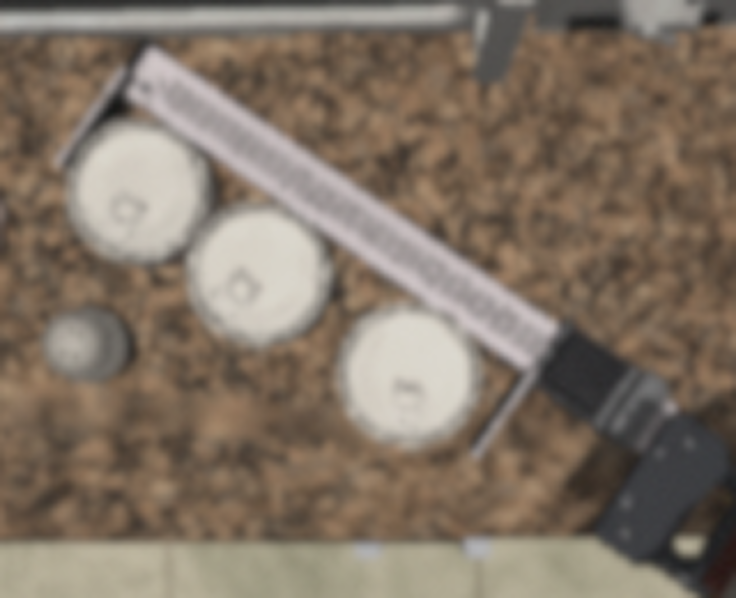

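Tin C's lid is at (410,376), against the bar, between tin B and the jaw plate, and upright. The force stop came at the expected bar contact. Next I'll close the stop.

```bash
python3 - <<'E'
from h import *
import cv2
q=Q(ang-np.pi/2)
env.reach(list(W(52,-212,165)),q)
print(env.move_l(list(W(52,-212,133)),rate=80,f_stop=10)); st("down")
print(env.move_l(list(W(52,-148,133)),rate=25,f_stop=22)); p=st("end")
p=p-20*yv; env.move_l(list(p),rate=60)
p[2]+=70; env.move_l(list(p),rate=150)
env.reach(list(W(0,-300,190)),q); st("clear")
for n in("top","scene"): cv2.imwrite(f"pics/{n}4.png",viewer.camera(n))
a=cv2.imread("pics/top4.png")[125:255,185:345]; cv2.imwrite("pics/t4.png",cv2.resize(a,None,fx=4.6,fy=4.6,interpolation=cv2.INTER_CUBIC))
a=cv2.imread("pics/scene4.png")[150:250,180:310]; cv2.imwrite("pics/s4.png",cv2.resize(a,None,fx=6,fy=6,interpolation=cv2.INTER_CUBIC))
E
```

```text
False
down t 15.51 tip world [ 433.6 -393.2   52.5] rail [  51.7 -212.3  132.5] F [ 0.1 -0.3  0. ] w 0.6
False
end t 18.22 tip world [ 470.1 -342.7   53.1] rail [  52.  -149.9  133.1] F [-7.9 -9.8 -0.4] w 0.3
clear t 19.97 tip world [ 340.1 -434.4  109.1] rail [  -0.4 -300.1  189.1] F [ 0.3 -0.8 -0.2] w 0.6
```

View pics/t4.png

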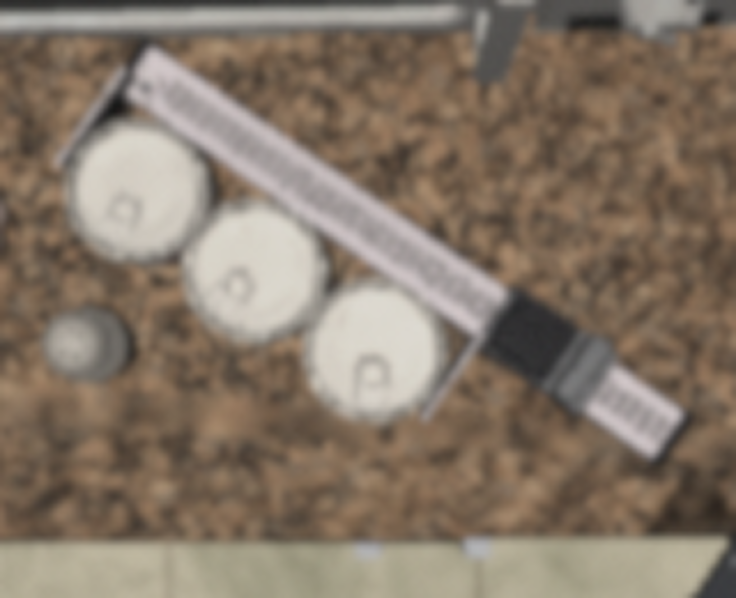

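View pics/s4.png

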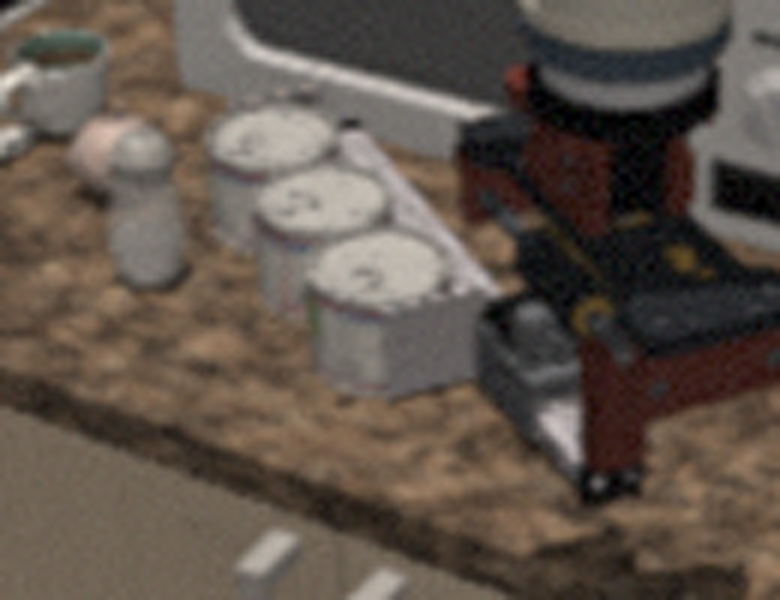

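All three tins are upright in a row, with lids at (138,190), (255,272) and (375,350) and the jaw plate against tin C. The last push ended on position at about 12 N, not on the force stop, so I'll push once more until the force rises clearly to confirm it is snug.

```bash
python3 - <<'E'
from h import *
import cv2
q=Q(ang-np.pi/2)
env.reach(list(W(52,-212,165)),q)
env.move_l(list(W(52,-212,133)),rate=80,f_stop=10)
env.move_l(list(W(52,-165,133)),rate=60,f_stop=10)
print(env.move_l(list(W(52,-138,133)),rate=20,f_stop=22)); p=st("end")
p=p-20*yv; env.move_l(list(p),rate=60)
p[2]+=70; env.move_l(list(p),rate=150)
env.reach(list(W(-60,-330,230)),q); st("clear")
for n in("top","scene"): cv2.imwrite(f"pics/{n}5.png",viewer.camera(n))
a=cv2.imread("pics/top5.png")[120:260,110:430]; cv2.imwrite("pics/t5.png",cv2.resize(a,None,fx=2.5,fy=2.5,interpolation=cv2.INTER_CUBIC))
E
```

```text
True
end t 22.94 tip world [ 470.6 -342.1   53. ] rail [  52.  -149.1  133. ] F [-2.4 -2.9  3.4] w 0.7
clear t 24.85 tip world [ 274.8 -424.   149.6] rail [ -59.6 -329.7  229.6] F [-0.1  0.4  0.3] w 0.6
```

View pics/t5.png

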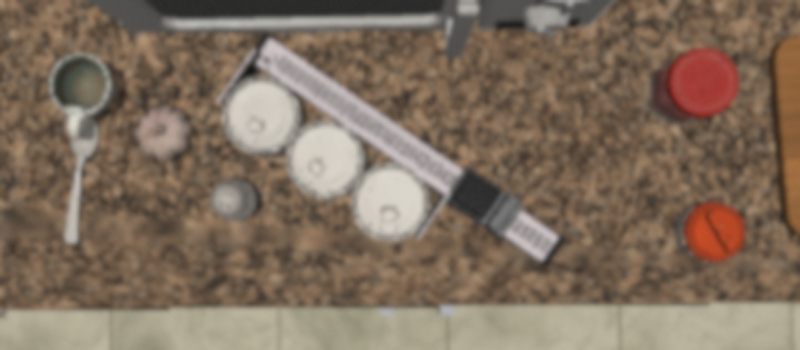

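The stop moved less than 1 mm further and hit the 22 N force limit, so the row is snug. Everything else is in its place and the robot is clear.

```bash
python3 -c "
from station import workorder
print(workorder.sign_off())"
```

```text
the job is handed in; nothing more can be done
None
```

The three tins stand snug and upright between the jaws, the stop is pushed up against the row, nothing else on the worktop moved, and I handed the job in at about 25 s on the robot's clock.

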